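Set out the fired row for the visitors

TASK

The visitors will look from the far side of the table, so move the row of four fired porcelain vessels from the kiln shelf to the empty display rack in reverse order: the one at your left end of the shelf goes into the bay at your right end of the rack, and so on, so that they read the row as you see it now (left and right as seen from the robot). Stand each vessel in the middle of its own bay. Keep the vessels upright all the time and set them down gently: do not drop them.

Things in the scene. Friction and masses are not known exactly. Their poses are not given: they have to be found in the camera images.
- vessel_round: Round beaker, outer diameter 54 mm, 80 mm tall. Glossy white porcelain, open at the top, wall 4 mm, rim level, straight upright sides from foot to rim, about 0.16 kg, loose; at the start it stands on the setter of its own outline, within 3 mm and 0.15 rad of it. Origin: centre of its underside; z up.
- vessel_square: Square beaker, 52 x 52 mm outside, 62 mm tall, faces along its own x and y. Glossy white porcelain, open at the top, wall 4 mm, rim level, straight upright sides from foot to rim, about 0.16 kg, loose; at the start it stands on the setter of its own outline, within 3 mm and 0.15 rad of it. Origin: centre of its underside; z up.
- vessel_hex: Hexagonal beaker, the tallest, 96 mm tall, 50 mm across the flats; flats face along its own x, corners (58 mm apart) along its own y. Glossy white porcelain, open at the top, wall 4 mm, rim level, straight upright sides from foot to rim, about 0.16 kg, loose; at the start it stands on the setter of its own outline, within 3 mm and 0.15 rad of it. Origin: centre of its underside; z up.
- vessel_oblong: Oblong beaker with flat long sides and rounded ends, 70 mm tall, 40 mm wide along its own x, 64 mm long along its own y. Glossy white porcelain, open at the top, wall 4 mm, rim level, straight upright sides from foot to rim, about 0.16 kg, loose; at the start it stands on the setter of its own outline, within 3 mm and 0.15 rad of it. Origin: centre of its underside; z up.
- setter_round: Round biscuit setter under the round vessel: flat buff disc, diameter 72 mm, 6 mm thick. Fixed to the kiln shelf, it stays behind and shows where in the row its vessel stood. Origin: centre of its underside; the vessel stands on its top face, 6 mm higher; its axes are those of the kiln shelf.
- setter_square: Square biscuit setter under the square vessel: flat buff slab 70 x 70 mm, 6 mm thick. Fixed to the kiln shelf, it stays behind and shows where in the row its vessel stood. Origin: centre of its underside; the vessel stands on its top face, 6 mm higher; its axes are those of the kiln shelf.
- setter_hex: Hexagonal biscuit setter under the hexagonal vessel: flat buff slab, 68 mm across flats, 6 mm thick. Fixed to the kiln shelf, it stays behind and shows where in the row its vessel stood. Origin: centre of its underside; the vessel stands on its top face, 6 mm higher; its axes are those of the kiln shelf.
- setter_oblong: Oblong biscuit setter under the oblong vessel: flat buff slab 56 x 82 mm with rounded ends, 6 mm thick. Fixed to the kiln shelf, it stays behind and shows where in the row its vessel stood. Origin: centre of its underside; the vessel stands on its top face, 6 mm higher; its axes are those of the kiln shelf.
- kiln_shelf: Fixed grey-brown slab, 115 (x) by 480 mm (y), on two battens, top 36 mm above the table. Origin: on the table under its centre; x away from the robot, y to its left along the row (within 0.1 rad of the world's axes), z up. Setters centred at y = 138, 46, -46, -138 mm, x = 0, in changing order. A clay pat with three 55 mm test cones on its left end (y = 210 mm) is no part of the job.
- display_rack: Fixed plywood board, 110 (x) by 382 mm (y), about 0.2 m beyond or before the shelf; rim and three cross strips, 9 mm high, make four empty bays, 94 deep (x) by 85 mm wide (y), centred at y = 138, 46, -46, -138 mm, x = 0; bay floors 24 mm above the table. Origin: on the table under its centre; x away from the robot, y to its left along the row (within 0.1 rad of the world's axes), z up.

How it is judged:
By the outcome, as a careful person would: the job done as asked, in the order asked, and still so for the second after the job is handed in, with the robot touching nothing.
It also fails if it takes over 96 s, if anything falls off the work surface, if the arm or the gripper's body presses on something with over 40 N, if the wrist force passes 120 N, or if a joint passes its speed limit or range.

ROBOT

A 6-joint arm with a two-finger parallel gripper is mounted at the origin on the work surface. World frame = base frame: x ahead of the robot, y to its left, z up, the work surface at z = 0. Lengths are in m, angles in rad, forces in N, time in s.
With the tool pointing down it reaches from about 0.35 to 0.775 m from the base axis. Payload 5.5 kg.
Tool frame: the origin (TCP) lies at the very end of the fingers, on their centre line; the grasp point (between the pads) lies 19 mm behind it; z points along the fingers, y is the direction in which the jaws open and shut (so a half turn about z gives the same grasp; the last joint's range is limited). The gripper opens to 85 mm and grips with 20 to 120 N. Pads are 22 mm wide; open, the fingers measure 114 mm over their backs; the gripper's body (76 mm by 85 mm) begins 54 mm behind the grasp point. The pads swing forward as they close: fully open they stand 13 mm farther back than shut.
Start: joints at [-1.457, 0.313, 0.046, 1.304, 0, 1.431], TCP at [0.144, -0.557, 0.231] pointing down, gripper open.
Joint ranges: [-2.76, 2.76], [-0.86, 1.69], [-1.03, 1.26], [-2.2, 2.34], [-1.47, 1.5], [-3.14, 3.14]. Speed limits (rad/s): [2.57, 2.57, 3.14, 3.14, 3.14, 3.14].

INTERFACE

Orientations are given as a unit quaternion [w, x, y, z].
In Python, from workcell import env gives the robot as it stands. The module is installed in compiled form; this text tells all that it offers.
- The arm moves only by the shell command python3 -m pendant 'ROWS' [FORCE]. ROWS is JSON, a list of rows, each an object with "fingers": the finger opening in mm, from 0 to 85.4; "delta_pos": the shift along the tool's x, y, z in mm, a list of three; "angular": the turn, a rotation vector about the tool's x, y, z in rad, a list of three. In form: [{"fingers": fingers, "delta_pos": [x, y, z], "angular": [ax, ay, az]}, ...]. A call has 1 to 12 rows; each row shifts and turns the commanded pose from where the row before left it, along the tool's axes as they then stand; what a row does not reach is not made up. A row lasts 1/10 s, in which the tool goes at most 50 mm and 8.59 degrees, less where a joint would pass 70% of its speed; a pose out of reach is approached as far as the arm can. A call is refused whole if a number of a shift passes 50 or a number of a turn 0.15, either way. A call with a gripper value outside its range is refused whole. The fingers move at their own pace and stop on an object; FORCE is the grip in N (left out, the last holds). Time passes only in rows, so rows that do not move let the fingers close. It gives the time, the measured TCP pose, the force and the opening at its end, in the units of the state.
- env.get_state(): the state, without advancing time (a new reading comes with each control period).
- env.read_camera(name): name is "side" or "top" or "wrist"; returns the picture (480x640x3 uint8, blue, green, red); there is no depth.
- env.camera_params(name): a dict with "fx", "fy", "cx", "cy" (pixels), "view" (4x4, takes a point from world to camera coordinates). Camera axes: x right, y up, looking along -z (the intrinsics and any distortion apply to the point x, -y, -z); pixel columns grow to the right and rows downward; lengths in m; the calibration is good to about 2 mm. The wrist camera is an equidistant fisheye: a pixel r from the principal point sees the ray r / f radians off the axis. A picture is of the moment at which its call begins: read the wrist's pose just before it. camera_params takes no time and is no camera call; for the wrist camera it gives the pose at the moment of the call.
- env.hand_in(): hands the job in, once; it reports no verdict.
The state is a dict: "clock": time; "joint_pos": joint angles; "qvel": joint speeds; "tau": joint torques, N m; "tcp_pos": TCP position; "orientation": TCP orientation; "wrist_force": force on the tool from outside, world axes, zero at the start; "ft_torque": the same for the moment, N m; "finger_gap": finger opening in m.
Only numpy, scipy, OpenCV 4.12 (cv2) and the standard library are available. Lean on these libraries where they do the work, as an engineer would, in place of code of your own. Each camera call takes 0.05 s, during which the arm holds its last target. There are 200 camera calls.

## Working session

There is one attempt and no reset: what is moved stays moved. The work goes in short steps, Python scripts to look and compute and a shell command to move; the robot and the scene stay as the last step left them, time stands still between calls to the robot, and variables do not carry over. Pictures are saved under pics/ and viewed, about 12 in all and at most 16, crops included, and the job is handed in when it is done.

```bash
mkdir -p pics
python3 - <<'E'
from workcell import env
import cv2,numpy as np
np.set_printoptions(precision=4,suppress=True)
print(env.get_state())
for n in ("top","side"):
    cv2.imwrite(f"pics/{n}0.png",env.read_camera(n)); p=env.camera_params(n); print(n,p)
E
```

```text
{'clock': 0.0, 'joint_pos': array([-1.4566,  0.314 ,  0.045 ,  1.3036, -0.    ,  1.4312]), 'qvel': array([-0.0011, -0.0005, -0.0015, -0.0005,  0.0003, -0.0007]), 'tau': array([  0.0013, -48.0631,  29.8531,   0.0194,  -0.0001,   0.    ]), 'tcp_pos': array([ 0.1443, -0.556 ,  0.2304]), 'orientation': array([-0.0009,  0.992 ,  0.1265,  0.    ]), 'wrist_force': array([ 0.0213,  0.1785, -0.3401]), 'ft_torque': array([-0.0232, -0.0704,  0.0231]), 'finger_gap': 0.08569865170684322}
top {'fx': 608.7245146047167, 'fy': 608.7245146047167, 'cx': 305.21308243982173, 'cy': 237.5522722840133, 'view': array([[ 0.0272, -0.9995, -0.0188, -0.0198],
       [ 0.9907,  0.0245,  0.1335, -0.5365],
       [-0.133 , -0.0222,  0.9909, -0.8049],
       [ 0.    ,  0.    ,  0.    ,  1.    ]])}
side {'fx': 494.02307919405763, 'fy': 494.02307919405763, 'cx': 312.2227896105718, 'cy': 242.93257147251938, 'view': array([[ 0.9063, -0.4224,  0.0136, -0.4936],
       [ 0.272 ,  0.6075,  0.7463, -0.1693],
       [-0.3235, -0.6727,  0.6654, -0.5283],
       [ 0.    ,  0.    ,  0.    ,  1.    ]])}
```

View pics/top0.png

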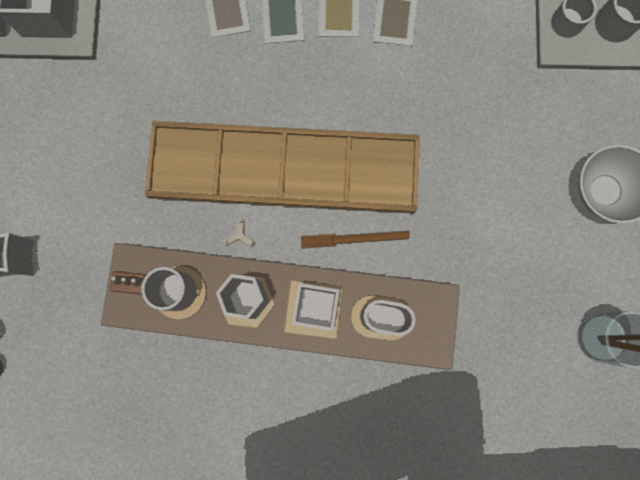

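View pics/side0.png

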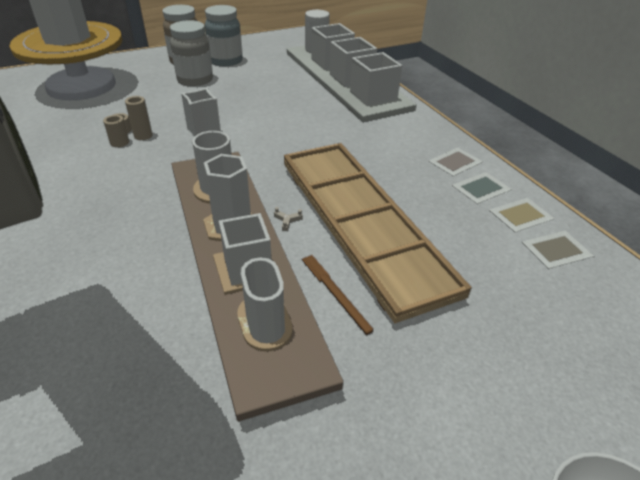

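The shelf row, left to right, is round (168,289), hex (244,297), square (317,305), oblong (387,318), with the cones at (126,281). The rack is empty, its outer corners near (152,122), (419,135), (415,211), (147,196). Next I fit both poses and overlay the models.

```bash
cat > h.py <<'E'
from workcell import env
import cv2,numpy as np
from scipy.optimize import least_squares
np.set_printoptions(precision=4,suppress=True)
P=env.camera_params
def proj(p,X):
    X=np.atleast_2d(X); V=p['view']; c=X@V[:3,:3].T+V[:3,3]; x,y,z=c[:,0],-c[:,1],-c[:,2]
    return np.c_[p['cx']+p['fx']*x/z,p['cy']+p['fy']*y/z]
def place(pose,xy,z):
    c,s=np.cos(pose[2]),np.sin(pose[2]); xy=np.atleast_2d(xy)
    return np.c_[xy@np.array([[c,s],[-s,c]])+pose[:2],np.full(len(xy),z)]
def fit(p,xy,z,px,x0): 
    r=least_squares(lambda q:(proj(p,place(q,xy,z))-px).ravel(),x0); return r.x,np.abs(r.fun).max()
def outline(n):
    a=np.linspace(0,2*np.pi,37)
    if n=='round': return .027*np.c_[np.cos(a),np.sin(a)]
    if n=='square': return .026*np.array([[1,1],[-1,1],[-1,-1],[1,-1],[1,1]])
    if n=='hex': a=np.pi/2+np.arange(7)*np.pi/3; return .025/np.cos(np.pi/6)*np.c_[np.cos(a),np.sin(a)]
    a=np.linspace(0,np.pi,19); t=.02*np.c_[np.cos(a),np.sin(a)]+[0,.012]; return np.r_[t,-t,t[:1]]
H=dict(round=.08,hex=.096,square=.062,oblong=.07)
Y=dict(round=.138,hex=.046,square=-.046,oblong=-.138)
rect=lambda a,b:np.array([[a,b],[a,-b],[-a,-b],[-a,b]])/2
E
cat > fit1.py <<'E'
from h import *
im=cv2.imread('pics/top0.png'); p=P('top')
sh,e=fit(p,rect(.115,.48),.036,np.array([[115,243],[459,285],[452,368],[102,325]]),[.5,0,0]);print('shelf',sh,e)
rk,e=fit(p,rect(.110,.382),.033,np.array([[152,122],[419,135],[415,211],[147,196]]),[.7,0,0]);print('rack',rk,e)
S=4;big=cv2.resize(im,None,fx=S,fy=S,interpolation=cv2.INTER_CUBIC)
def draw(X,c): cv2.polylines(big,[np.int32((proj(p,X)+.5)*S-.5)],True,c,1,cv2.LINE_AA)
draw(place(sh,rect(.115,.48),.036),(0,255,0)); draw(place(rk,rect(.11,.382),.033),(0,255,0))
for y in Y.values(): draw(place(rk,rect(.094,.085)+[0,y],.033),(255,0,0))
for n in Y:
    c=place(sh,[0,Y[n]],0)[0]; draw(place([c[0],c[1],sh[2]],outline(n),.042+H[n]),(0,0,255))
    print(n,c)
x=big[115*S:380*S,95*S:470*S]; cv2.imwrite('pics/ov.png',cv2.resize(x[120*S:],(800,int(800*145/375)),interpolation=cv2.INTER_AREA)) 
cv2.imwrite('pics/ovL.png',x[110*S:,:190*S]); cv2.imwrite('pics/ovR.png',x[110*S:,185*S:])
cv2.imwrite('pics/ovK.png',cv2.resize(x[:105*S],(800,224),interpolation=cv2.INTER_AREA))
E
python3 fit1.py
```

```text
shelf [ 0.4439  0.0255 -0.0939] 1.5618067300589757
rack [ 0.6387  0.029  -0.0309] 2.511690712454026
round [0.4568 0.1629 0.    ]
hex [0.4482 0.0713 0.    ]
square [ 0.4396 -0.0203  0.    ]
oblong [ 0.4309 -0.1119  0.    ]
```

```bash
python3 -c "
import cv2,numpy as np
a=cv2.imread('pics/ovK.png');b=cv2.imread('pics/ov.png');cv2.imwrite('pics/both.png',np.vstack([a,b]))"
```

```text
(no output)
```

View pics/both.png

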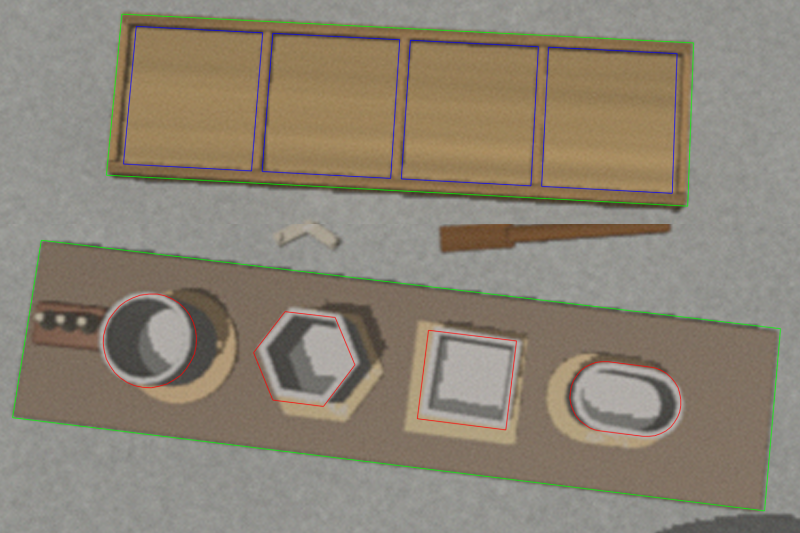

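The overlay agrees with the picture: shelf, rack and rims sit within 1–2 px of the model. Hex and square look slightly yawed, so I take one enlarged crop for that.

```bash
python3 -c "
import cv2
a=cv2.imread('pics/top0.png')
f=lambda x0,x1:cv2.resize(a[268:342,x0:x1],None,fx=7,fy=7,interpolation=cv2.INTER_CUBIC)[:, :]
b=cv2.resize(a[265:345,212:344],None,fx=6,fy=6,interpolation=cv2.INTER_CUBIC);cv2.imwrite('pics/hs.png',b)"
```

```text
(no output)
```

View pics/hs.png

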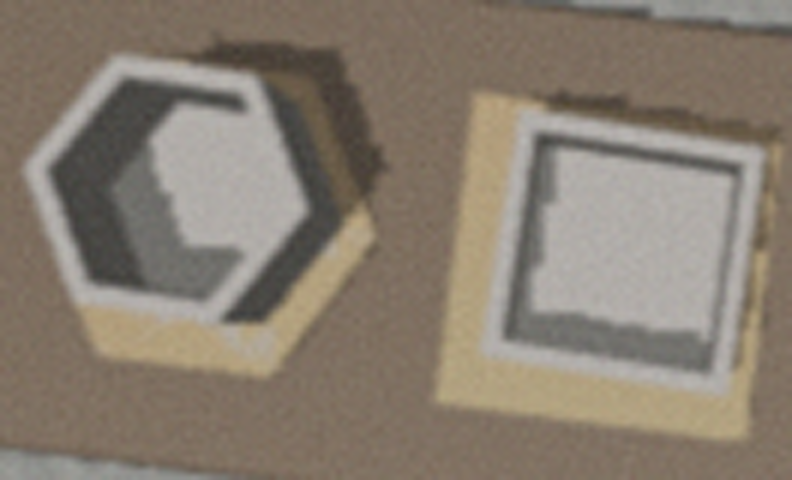

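Hex rim corners in the crop: (25,165), (80,300), (215,322), (312,212), (258,75), (115,55). Square rim corners: (525,110), (483,355), (730,395), (765,148). I fit their poses from these.

```bash
cat > plan.py <<'E'
from h import *
p=env.camera_params('top')
f=lambda q:np.array(q)/6+[212,265]
hx,e1=fit(p,outline('hex')[:6],.138,f([[25,165],[80,300],[215,322],[312,212],[258,75],[115,55]]),[.45,.07,-.1])
sq,e2=fit(p,outline('square')[:4],.104,f([[525,110],[483,355],[730,395],[765,148]]),[.44,-.02,-.1])
sh=np.array([.4439,.0255,-.0939]);rk=np.array([.6387,.029,-.0309])
V=dict(hex=hx,square=sq)
for n in('round','oblong'): V[n]=np.r_[place(sh,[0,Y[n]],0)[0][:2],sh[2]]
B={n:np.r_[place(rk,[0,-Y[n]],0)[0][:2],rk[2]] for n in Y}
G=dict(hex=.042,square=.018,round=.027,oblong=.021) # TCP above foot
def go(x,y,z,yaw):
    """deltas from the current pose to TCP target, jaws along vessel x; turn first, then shift"""
    s=env.get_state(); from scipy.spatial.transform import Rotation as R
    q=s['orientation']; C=R.from_quat(np.r_[q[1:],q[0]]); th=yaw+np.pi/2
    T=R.from_matrix(np.array([[np.cos(th),np.sin(th),0],[np.sin(th),-np.cos(th),0],[0,0,-1]]).T)
    d=np.array([x,y,z])-s['tcp_pos']
    print('t',s['clock'],'tcp',s['tcp_pos'],'F',s['wrist_force'],'gap',s['finger_gap'])
    print('turn',(C.inv()*T).as_rotvec(),'shift after turn mm',T.inv().apply(d)*1e3,' now-axes',C.inv().apply(d)*1e3)
def pick(n,up=0): v=V[n]; go(v[0],v[1],.042+G[n]+up,v[2])
def put(n,up=0): v=B[n]; go(v[0],v[1],.024+G[n]+up,v[2])
if __name__=='__main__':
    print(e1,e2,V,B); pick('hex',.11)
E
python3 plan.py
```

```text
0.7613910807105242 0.5176831169515594 {'hex': array([ 0.4502,  0.0681, -0.1238]), 'square': array([ 0.4407, -0.0236, -0.1312]), 'round': array([ 0.4568,  0.1629, -0.0939]), 'oblong': array([ 0.431 , -0.1119, -0.0939])} {'round': array([ 0.6344, -0.1089, -0.0309]), 'hex': array([ 0.6373, -0.017 , -0.0309]), 'square': array([ 0.6401,  0.075 , -0.0309]), 'oblong': array([ 0.643 ,  0.1669, -0.0309])}
t 0.1 tcp [ 0.1443 -0.5561  0.2305] F [ 0.3421  0.2476 -0.2706] gap 0.08535033752249192
turn [-0.0013 -0.0012 -1.1932] shift after turn mm [657.2363 226.4406  36.5011]  now-axes [ 452.7804 -527.4029   37.4608]
```

```bash
python3 -m pendant '[{"fingers":85,"delta_pos":[0,0,0],"angular":[0,0,-0.1326]},{"fingers":85,"delta_pos":[0,0,0],"angular":[0,0,-0.1326]},{"fingers":85,"delta_pos":[0,0,0],"angular":[0,0,-0.1326]},{"fingers":85,"delta_pos":[0,0,0],"angular":[0,0,-0.1326]},{"fingers":85,"delta_pos":[0,0,0],"angular":[0,0,-0.1326]},{"fingers":85,"delta_pos":[0,0,0],"angular":[0,0,-0.1326]},{"fingers":85,"delta_pos":[0,0,0],"angular":[0,0,-0.1326]},{"fingers":85,"delta_pos":[0,0,0],"angular":[0,0,-0.1326]},{"fingers":85,"delta_pos":[0,0,0],"angular":[0,0,-0.1326]},{"fingers":85,"delta_pos":[0,0,0],"angular":[0,0,0]}]' 40; python3 -c "
from plan import *; pick('hex',.11)"
```

```text
clock: 1.1
tcp_pos: [0.1443, -0.5563, 0.2308]
orientation: [-0.0, 0.749, 0.662, 0.0]
wrist_force: [-0.3, 0.2, -0.7]
finger_gap: 0.0852
t 1.1 tcp [ 0.1443 -0.5563  0.2308] F [-0.3012  0.1791 -0.7283] gap 0.08519674084178097
turn [-0.0002 -0.001   0.0005] shift after turn mm [657.4066 226.3869  36.8079]  now-axes [657.2581 226.7231  37.3858]
```

```bash
python3 -m pendant '[{"fingers":85,"delta_pos":[41,18,0],"angular":[0,0,0]},{"fingers":85,"delta_pos":[41,18,0],"angular":[0,0,0]},{"fingers":85,"delta_pos":[41,18,0],"angular":[0,0,0]},{"fingers":85,"delta_pos":[41,18,0],"angular":[0,0,0]},{"fingers":85,"delta_pos":[41,18,0],"angular":[0,0,0]},{"fingers":85,"delta_pos":[41,18,0],"angular":[0,0,0]},{"fingers":85,"delta_pos":[41,18,0],"angular":[0,0,0]},{"fingers":85,"delta_pos":[41,18,0],"angular":[0,0,0]},{"fingers":85,"delta_pos":[41,18,0],"angular":[0,0,0]},{"fingers":85,"delta_pos":[41,18,0],"angular":[0,0,0]},{"fingers":85,"delta_pos":[41,18,0],"angular":[0,0,0]},{"fingers":85,"delta_pos":[41,18,0],"angular":[0,0,0]}]' ; python3 -m pendant '[{"fingers":85,"delta_pos":[41,3,0],"angular":[0,0,0]},{"fingers":85,"delta_pos":[41,3,0],"angular":[0,0,0]},{"fingers":85,"delta_pos":[41,3,0],"angular":[0,0,0]},{"fingers":85,"delta_pos":[42,2,0],"angular":[0,0,0]},{"fingers":85,"delta_pos":[0,0,0],"angular":[0,0,0]},{"fingers":85,"delta_pos":[0,0,0],"angular":[0,0,0]}]'; python3 -c "
from plan import *; pick('hex',.11)
print(P('wrist'));cv2.imwrite('pics/w1.png',env.read_camera('wrist'))"
```

```text
clock: 2.3
tcp_pos: [0.4199, -0.0932, 0.2314]
orientation: [0.0, 0.751, 0.661, 0.0]
wrist_force: [0.6, 0.4, 0.3]
finger_gap: 0.0848
clock: 2.9
tcp_pos: [0.4503, 0.0683, 0.231]
orientation: [-0.0, 0.749, 0.662, -0.0]
wrist_force: [-1.0, -0.5, 0.8]
finger_gap: 0.0847
t 2.9 tcp [0.4503 0.0683 0.231 ] F [-0.9929 -0.503   0.7705] gap 0.08472414036817166
turn [-0.0007  0.0006  0.0007] shift after turn mm [-0.1741 -0.1613 36.9813]  now-axes [-0.1524 -0.1373 36.9814]
{'fx': 371.64829954431775, 'fy': 371.64829954431775, 'cx': 320.7334506397706, 'cy': 237.9925629660003, 'view': array([[ 0.9924, -0.1229, -0.0006, -0.4395],
       [ 0.1167,  0.9442, -0.308 , -0.0768],
       [ 0.0384,  0.3056,  0.9514, -0.4177],
       [ 0.    ,  0.    ,  0.    ,  1.    ]])}
```

View pics/w1.png

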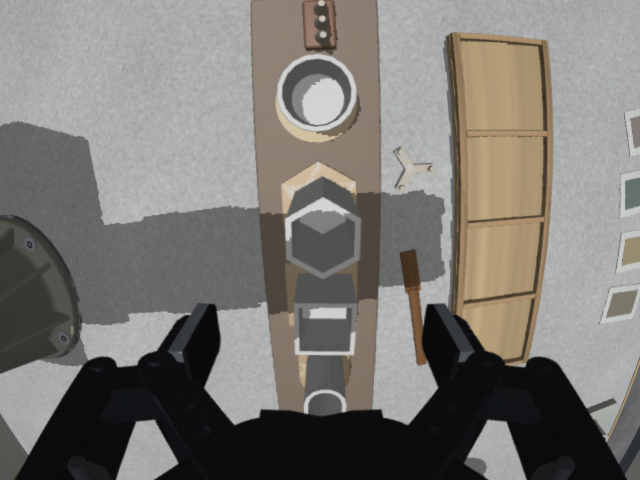

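The wrist view shows the hex rim centred at about (323,237), between the fingers at columns 210 and 430. I check that against the model with the fisheye projection, and the round and square rims too (square corners about (297,304), (355,305), (353,354), (296,354); round centre (317,93)).

```bash
cat >> h.py <<'E'
def projf(p,X):
    X=np.atleast_2d(X); V=p['view']; c=X@V[:3,:3].T+V[:3,3]; x,y,z=c[:,0],-c[:,1],-c[:,2]
    r=np.hypot(x,y); k=p['fx']*np.arctan2(r,z)/r; return np.c_[p['cx']+k*x,p['cy']+k*y]
E
python3 -c "
from plan import *; p=P('wrist')
im=cv2.imread('pics/w1.png');S=3
b=cv2.resize(im,None,fx=S,fy=S,interpolation=cv2.INTER_CUBIC)
for n in V:
  q=projf(p,place(V[n],outline(n),.042+H[n])); cv2.polylines(b,[np.int32((q+.5)*S)],True,(0,0,255),1,cv2.LINE_AA)
cv2.imwrite('pics/w1o.png',cv2.resize(b[30*S:430*S,240*S:560*S],None,fx=.5,fy=.5,interpolation=cv2.INTER_AREA))"
```

```text
(no output)
```

View pics/w1o.png

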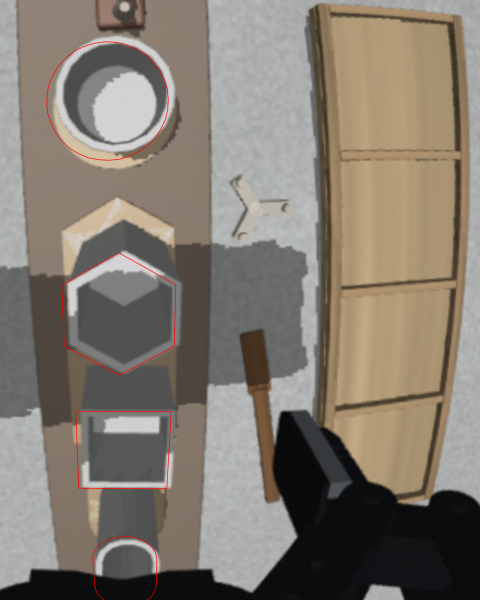

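Wrist and top views agree within about 2 mm. Hex sits about 1.5 mm further toward +x and the round about 2–3 mm, so I descend with a +1 mm correction, then close.

```bash
python3 -m pendant '[{"fingers":85,"delta_pos":[0,1,35],"angular":[0,0,0]},{"fingers":85,"delta_pos":[0,0,40],"angular":[0,0,0]},{"fingers":85,"delta_pos":[0,0,35],"angular":[0,0,0]},{"fingers":85,"delta_pos":[0,0,22],"angular":[0,0,0]},{"fingers":85,"delta_pos":[0,0,15],"angular":[0,0,0]},{"fingers":85,"delta_pos":[0,0,0],"angular":[0,0,0]},{"fingers":58,"delta_pos":[0,0,0],"angular":[0,0,0]},{"fingers":54,"delta_pos":[0,0,0],"angular":[0,0,0]},{"fingers":50,"delta_pos":[0,0,0],"angular":[0,0,0]},{"fingers":46,"delta_pos":[0,0,0],"angular":[0,0,0]},{"fingers":42,"delta_pos":[0,0,0],"angular":[0,0,0]},{"fingers":40,"delta_pos":[0,0,0],"angular":[0,0,0]}]' 40;  python3 -c "
from plan import *; put('hex',.12)"
```

```text
clock: 4.15
tcp_pos: [0.4522, 0.0669, 0.0854]
orientation: [0.001, 0.749, 0.662, 0.0]
wrist_force: [-1.9, -1.8, 6.9]
finger_gap: 0.05
t 4.15 tcp [0.4522 0.0669 0.0854] F [-1.938  -1.7797  6.8831] gap 0.049950108469387286
turn [ 0.0018  0.0011 -0.0928] shift after turn mm [ -78.1225  187.5712 -100.5665]  now-axes [ -60.4933  194.1939 -100.145 ]
```

```bash
python3 -m pendant '[{"fingers":40,"delta_pos":[0,0,-5],"angular":[0,0,0]},{"fingers":40,"delta_pos":[0,0,-12],"angular":[0,0,0]},{"fingers":40,"delta_pos":[0,0,-18],"angular":[0,0,0]},{"fingers":40,"delta_pos":[0,0,-15],"angular":[0,0,0]},{"fingers":40,"delta_pos":[0,0,-10],"angular":[0,0,0]},{"fingers":40,"delta_pos":[0,0,0],"angular":[0,0,-0.03]},{"fingers":40,"delta_pos":[0,0,0],"angular":[0,0,-0.04]},{"fingers":40,"delta_pos":[0,0,0],"angular":[0,0,-0.023]},{"fingers":40,"delta_pos":[0,0,0],"angular":[0,0,0]}]';  python3 -c "
from plan import *; put('hex',.0014)"
```

```text
clock: 5.05
tcp_pos: [0.4512, 0.0673, 0.1436]
orientation: [-0.0, 0.718, 0.696, -0.0]
wrist_force: [0.5, -0.7, -2.1]
finger_gap: 0.0494
t 5.05 tcp [0.4512 0.0673 0.1436] F [ 0.4558 -0.6661 -2.1084] gap 0.049434183566914994
turn [-0.0012  0.0001  0.0009] shift after turn mm [-78.4728 188.6285  76.2119]  now-axes [-78.6468 188.6423  75.9979]
```

```bash
python3 -m pendant '[{"fingers":40,"delta_pos":[-4,9,0],"angular":[0,0,0]},{"fingers":40,"delta_pos":[-10,24,0],"angular":[0,0,0]},{"fingers":40,"delta_pos":[-13,31,0],"angular":[0,0,0]},{"fingers":40,"delta_pos":[-14,34,0],"angular":[0,0,0]},{"fingers":40,"delta_pos":[-14,34,0],"angular":[0,0,0]},{"fingers":40,"delta_pos":[-12,29,0],"angular":[0,0,0]},{"fingers":40,"delta_pos":[-8,19,10],"angular":[0,0,0]},{"fingers":40,"delta_pos":[-3.5,8.6,15],"angular":[0,0,0]},{"fingers":40,"delta_pos":[0,0,15],"angular":[0,0,0]},{"fingers":40,"delta_pos":[0,0,8],"angular":[0,0,0]},{"fingers":40,"delta_pos":[0,0,0],"angular":[0,0,0]},{"fingers":40,"delta_pos":[0,0,0],"angular":[0,0,0]}]';  python3 -c "
from plan import *; put('hex',.0014)
print(P('side'));cv2.imwrite('pics/s1.png',env.read_camera('top'))"
```

```text
clock: 6.25
tcp_pos: [0.6373, -0.0167, 0.0962]
orientation: [-0.0, 0.718, 0.696, -0.0]
wrist_force: [-0.1, -0.5, -1.5]
finger_gap: 0.0497
t 6.25 tcp [ 0.6373 -0.0167  0.0962] F [-0.1491 -0.4948 -1.5379] gap 0.04968267418068327
turn [-0.0006  0.      0.0006] shift after turn mm [-0.2684  0.0355 28.8217]  now-axes [-0.268   0.0537 28.8217]
{'fx': 494.02307919405763, 'fy': 494.02307919405763, 'cx': 312.2227896105718, 'cy': 242.93257147251938, 'view': array([[ 0.9063, -0.4224,  0.0136, -0.4936],
       [ 0.272 ,  0.6075,  0.7463, -0.1693],
       [-0.3235, -0.6727,  0.6654, -0.5283],
       [ 0.    ,  0.    ,  0.    ,  1.    ]])}
```

View pics/s1.png

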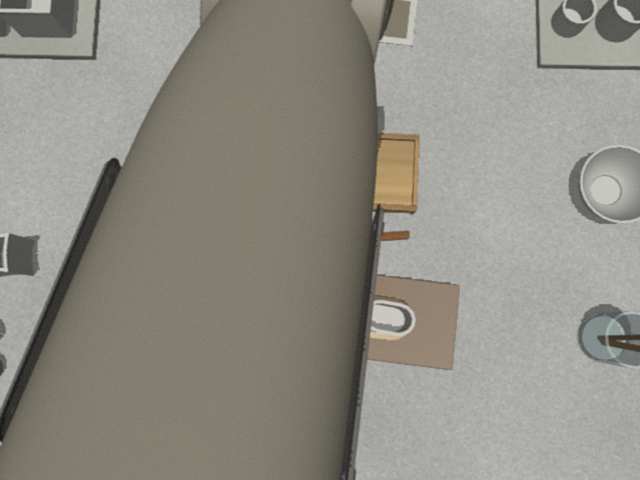

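The arm hides the bays from the top camera, though the oblong at (392,318) is undisturbed. I lower most of the way and feel for the floor.

```bash
python3 -m pendant '[{"fingers":40,"delta_pos":[0,0,12],"angular":[0,0,0]},{"fingers":40,"delta_pos":[0,0,9],"angular":[0,0,0]},{"fingers":40,"delta_pos":[0,0,4],"angular":[0,0,0]},{"fingers":40,"delta_pos":[0,0,1.5],"angular":[0,0,0]},{"fingers":40,"delta_pos":[0,0,1.2],"angular":[0,0,0]},{"fingers":40,"delta_pos":[0,0,0],"angular":[0,0,0]}]';  python3 -m pendant '[{"fingers":40,"delta_pos":[0,0,1],"angular":[0,0,0]},{"fingers":40,"delta_pos":[0,0,0],"angular":[0,0,0]}]';python3 -c "
from plan import *
cv2.imwrite('pics/s2.png',env.read_camera('side'))"
```

```text
clock: 6.9
tcp_pos: [0.6378, -0.017, 0.0686]
orientation: [0.0, 0.718, 0.696, -0.0]
wrist_force: [-0.3, 0.5, -1.9]
finger_gap: 0.0496
clock: 7.1
tcp_pos: [0.6379, -0.017, 0.0677]
orientation: [0.0, 0.718, 0.696, 0.0]
wrist_force: [-0.5, 0.4, -1.6]
finger_gap: 0.0497
```

View pics/s2.png

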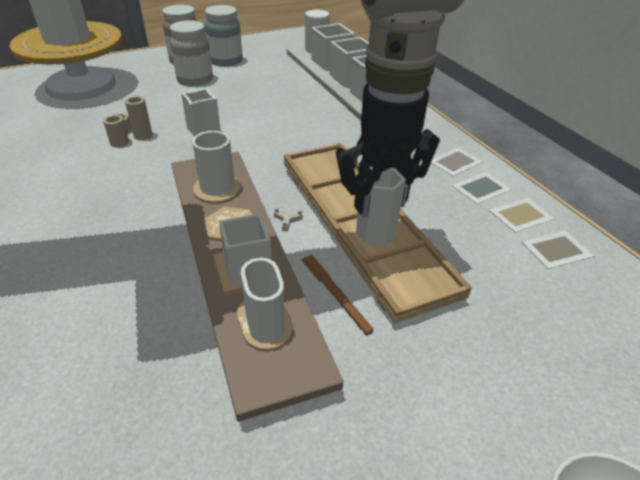

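The hex hangs upright over the third bay, foot near (375,242). There is no contact yet, since the force still shows only its weight.

```bash
for i in 1 2 3; do echo; done; python3 -m pendant '[{"fingers":40,"delta_pos":[0,0,0.7],"angular":[0,0,0]},{"fingers":40,"delta_pos":[0,0,0],"angular":[0,0,0]}]' | grep -E 'force|pos'; python3 -m pendant '[{"fingers":40,"delta_pos":[0,0,0.7],"angular":[0,0,0]},{"fingers":40,"delta_pos":[0,0,0],"angular":[0,0,0]}]'| grep -E 'force|pos'
```

```text
tcp_pos: [0.6379, -0.0171, 0.0675]
wrist_force: [-1.4, -0.3, 2.7]
tcp_pos: [0.6379, -0.017, 0.0675]
wrist_force: [-2.9, -0.6, 5.2]
```

Contact at the expected height (TCP z 0.0675). I release and rise.

```bash
python3 -m pendant '[{"fingers":53,"delta_pos":[0,0,0],"angular":[0,0,0]},{"fingers":58,"delta_pos":[0,0,0],"angular":[0,0,0]},{"fingers":66,"delta_pos":[0,0,0],"angular":[0,0,0]},{"fingers":76,"delta_pos":[0,0,0],"angular":[0,0,0]},{"fingers":76,"delta_pos":[0,0,-8],"angular":[0,0,0]},{"fingers":80,"delta_pos":[0,0,-20],"angular":[0,0,0]},{"fingers":85,"delta_pos":[0,0,-30],"angular":[0,0,0]},{"fingers":85,"delta_pos":[0,0,-30],"angular":[0,0,0]},{"fingers":85,"delta_pos":[0,0,-15],"angular":[0,0,0]},{"fingers":85,"delta_pos":[0,0,0],"angular":[0,0,0.1]},{"fingers":85,"delta_pos":[0,0,0],"angular":[0,0,0]}]';  python3 -c "
from plan import *; pick('square')"
```

```text
clock: 8.65
tcp_pos: [0.6383, -0.0171, 0.1706]
orientation: [0.001, 0.752, 0.659, 0.001]
wrist_force: [-0.7, -0.6, 0.3]
finger_gap: 0.0849
t 8.65 tcp [ 0.6383 -0.0171  0.1706] F [-0.6886 -0.5521  0.2674] gap 0.084850002279355
turn [0.0022 0.0001 0.0002] shift after turn mm [ -32.3671 -195.0917  110.617 ]  now-axes [ -32.3098 -195.3423  110.1906]
```

```bash
python3 -m pendant '[{"fingers":85,"delta_pos":[-6.5,-38.8,0],"angular":[0,0,0]},{"fingers":85,"delta_pos":[-6.5,-38.8,0],"angular":[0,0,0]},{"fingers":85,"delta_pos":[-6.5,-38.8,0],"angular":[0,0,0]},{"fingers":85,"delta_pos":[-6.5,-38.8,0],"angular":[0,0,0]},{"fingers":85,"delta_pos":[-6.4,-38.8,0],"angular":[0,0,0]},{"fingers":85,"delta_pos":[0,0,0],"angular":[0,0,0]},{"fingers":85,"delta_pos":[0,0,0],"angular":[0,0,0]}]';  python3 -c "
from plan import *; pick('square')
cv2.imwrite('pics/w2.png',env.read_camera('wrist'))"
```

```text
clock: 9.35
tcp_pos: [0.4408, -0.0238, 0.1695]
orientation: [0.0, 0.751, 0.66, 0.0]
wrist_force: [0.4, -1.2, -0.3]
finger_gap: 0.0848
t 9.35 tcp [ 0.4408 -0.0238  0.1695] F [ 0.4394 -1.2118 -0.2926] gap 0.08483149782590801
turn [0.0009 0.0001 0.0018] shift after turn mm [  0.1902  -0.1199 109.4536]  now-axes [  0.2036  -0.2162 109.4534]
```

View pics/w2.png

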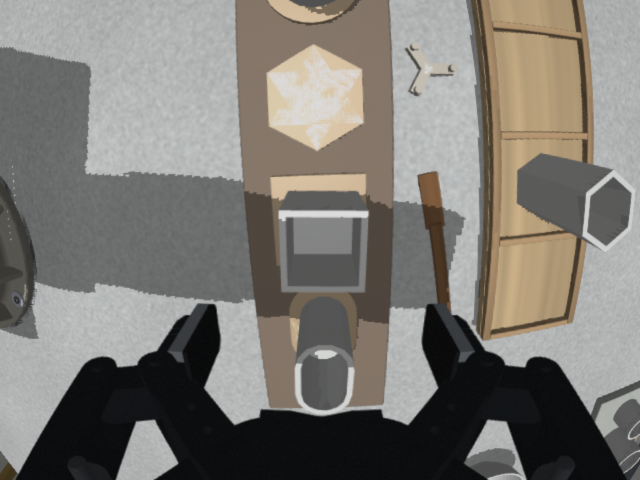

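The square is centred at column 324, row 212–292, between the fingers. The hex stands upright in its bay, rim near (608,208). I descend and grip.

```bash
python3 -m pendant '[{"fingers":85,"delta_pos":[0,1,35],"angular":[0,0,0]},{"fingers":85,"delta_pos":[0,0,35],"angular":[0,0,0]},{"fingers":85,"delta_pos":[0,0,25],"angular":[0,0,0]},{"fingers":85,"delta_pos":[0,0,14.5],"angular":[0,0,0]},{"fingers":85,"delta_pos":[0,0,0],"angular":[0,0,0]},{"fingers":60,"delta_pos":[0,0,0],"angular":[0,0,0]},{"fingers":56,"delta_pos":[0,0,0],"angular":[0,0,0]},{"fingers":52,"delta_pos":[0,0,0],"angular":[0,0,0]},{"fingers":48,"delta_pos":[0,0,0],"angular":[0,0,0]},{"fingers":44,"delta_pos":[0,0,0],"angular":[0,0,0]},{"fingers":40,"delta_pos":[0,0,0],"angular":[0,0,0]}]' 40;  python3 -m pendant '[{"fingers":40,"delta_pos":[0,0,-5],"angular":[0,0,0]},{"fingers":40,"delta_pos":[0,0,-12],"angular":[0,0,0]},{"fingers":40,"delta_pos":[0,0,-18],"angular":[0,0,0]},{"fingers":40,"delta_pos":[0,0,-15],"angular":[0,0,0]},{"fingers":40,"delta_pos":[0,0,-10],"angular":[0,0,0]},{"fingers":40,"delta_pos":[0,0,0],"angular":[0,0,-0.03]},{"fingers":40,"delta_pos":[0,0,0],"angular":[0,0,-0.04]},{"fingers":40,"delta_pos":[0,0,0],"angular":[0,0,-0.03]},{"fingers":40,"delta_pos":[0,0,0],"angular":[0,0,0]}]';  python3 -c "
from plan import *; put('square')"
```

```text
clock: 10.5
tcp_pos: [0.4433, -0.0242, 0.0608]
orientation: [0.001, 0.752, 0.659, 0.001]
wrist_force: [0.6, -0.1, 6.3]
finger_gap: 0.0514
clock: 11.4
tcp_pos: [0.4416, -0.0239, 0.119]
orientation: [-0.001, 0.718, 0.697, -0.0]
wrist_force: [-0.7, -0.2, -2.3]
finger_gap: 0.0513
t 11.4 tcp [ 0.4416 -0.0239  0.119 ] F [-0.675  -0.1585 -2.2768] gap 0.051263222423332463
turn [-0.0013 -0.0001  0.0011] shift after turn mm [104.9364 195.3794  76.9928]  now-axes [104.7033 195.5992  76.7517]
```

```bash
python3 -m pendant '[{"fingers":40,"delta_pos":[8,9,0],"angular":[0,0,0]},{"fingers":40,"delta_pos":[16,24,0],"angular":[0,0,0]},{"fingers":40,"delta_pos":[20,31,0],"angular":[0,0,0]},{"fingers":40,"delta_pos":[20,36,0],"angular":[0,0,0]},{"fingers":40,"delta_pos":[18,36,0],"angular":[0,0,0]},{"fingers":40,"delta_pos":[13,30,0],"angular":[0,0,0]},{"fingers":40,"delta_pos":[7,20,10],"angular":[0,0,0]},{"fingers":40,"delta_pos":[2.8,9.5,20],"angular":[0,0,0]},{"fingers":40,"delta_pos":[0,0,20],"angular":[0,0,0]},{"fingers":40,"delta_pos":[0,0,13],"angular":[0,0,0]},{"fingers":40,"delta_pos":[0,0,7],"angular":[0,0,0]},{"fingers":40,"delta_pos":[0,0,0],"angular":[0,0,0]}]';  python3 -c "
from plan import *; put('square',.0008)"
```

```text
clock: 12.6
tcp_pos: [0.6398, 0.075, 0.0484]
orientation: [-0.001, 0.718, 0.696, -0.001]
wrist_force: [0.2, 0.1, -0.4]
finger_gap: 0.0513
t 12.6 tcp [0.6398 0.075  0.0484] F [ 0.2144  0.0781 -0.4401] gap 0.05127726355613583
turn [-0.0024  0.0001  0.0002] shift after turn mm [-0.0039  0.3251  5.569 ]  now-axes [-0.0034  0.3387  5.5682]
```

```bash
python3 -m pendant '[{"fingers":40,"delta_pos":[0,0,3],"angular":[0,0,0]},{"fingers":40,"delta_pos":[0,0,1.7],"angular":[0,0,0]},{"fingers":40,"delta_pos":[0,0,0],"angular":[0,0,0]}]' | grep -E 'force|pos'; python3 -m pendant '[{"fingers":40,"delta_pos":[0,0,0.7],"angular":[0,0,0]},{"fingers":40,"delta_pos":[0,0,0],"angular":[0,0,0]}]'| grep -E 'force|pos'; python3 -m pendant '[{"fingers":40,"delta_pos":[0,0,0.6],"angular":[0,0,0]},{"fingers":40,"delta_pos":[0,0,0],"angular":[0,0,0]}]'| grep -E 'force|pos'
```

```text
tcp_pos: [0.6411, 0.0747, 0.0457]
wrist_force: [-0.2, -0.2, -2.5]
tcp_pos: [0.641, 0.0747, 0.0447]
wrist_force: [-0.6, 0.4, -3.1]
tcp_pos: [0.6408, 0.0748, 0.0437]
wrist_force: [-0.5, -0.7, -1.7]
```

```bash
python3 -m pendant '[{"fingers":40,"delta_pos":[0,0,0.6],"angular":[0,0,0]},{"fingers":40,"delta_pos":[0,0,0],"angular":[0,0,0]}]' | grep -E 'force|pos'; python3 -m pendant '[{"fingers":40,"delta_pos":[0,0,0.6],"angular":[0,0,0]},{"fingers":40,"delta_pos":[0,0,0],"angular":[0,0,0]}]'| grep -E 'force|pos'
```

```text
tcp_pos: [0.6407, 0.0748, 0.043]
wrist_force: [-1.0, 0.5, -2.8]
tcp_pos: [0.6407, 0.0748, 0.0429]
wrist_force: [-2.5, -0.1, 1.7]
```

```bash
python3 -m pendant '[{"fingers":40,"delta_pos":[0,0,0.3],"angular":[0,0,0]},{"fingers":55,"delta_pos":[0,0,0],"angular":[0,0,0]},{"fingers":60,"delta_pos":[0,0,0],"angular":[0,0,0]},{"fingers":66,"delta_pos":[0,0,0],"angular":[0,0,0]},{"fingers":74,"delta_pos":[0,0,0],"angular":[0,0,0]},{"fingers":76,"delta_pos":[0,0,-8],"angular":[0,0,0]},{"fingers":80,"delta_pos":[0,0,-22],"angular":[0,0,0]},{"fingers":85,"delta_pos":[0,0,-35],"angular":[0,0,0]},{"fingers":85,"delta_pos":[0,0,-35],"angular":[0,0,0]},{"fingers":85,"delta_pos":[0,0,-20],"angular":[0,0,0]},{"fingers":85,"delta_pos":[0,0,0],"angular":[0,0,0.063]},{"fingers":85,"delta_pos":[0,0,0],"angular":[0,0,0]}]';  python3 -c "
from plan import *; V['round'][:2]+=[.002,.001]; pick('round')"
```

```text
clock: 14.9
tcp_pos: [0.6415, 0.0748, 0.1639]
orientation: [0.001, 0.739, 0.673, 0.001]
wrist_force: [-0.7, 0.1, -0.5]
finger_gap: 0.0849
t 14.9 tcp [0.6415 0.0748 0.1639] F [-0.7339  0.1058 -0.5156] gap 0.08493093153075365
turn [ 0.0027 -0.0001  0.0001] shift after turn mm [  71.5779 -190.2078   94.9035]  now-axes [  71.5784 -190.4558   94.4046]
```

```bash
python3 -m pendant '[{"fingers":85,"delta_pos":[14.3,-38,0],"angular":[0,0,0]},{"fingers":85,"delta_pos":[14.3,-38,0],"angular":[0,0,0]},{"fingers":85,"delta_pos":[14.3,-38,0],"angular":[0,0,0]},{"fingers":85,"delta_pos":[14.3,-38,0],"angular":[0,0,0]},{"fingers":85,"delta_pos":[14.4,-38.2,0],"angular":[0,0,0]},{"fingers":85,"delta_pos":[0,0,0],"angular":[0,0,0]},{"fingers":85,"delta_pos":[0,0,0],"angular":[0,0,0]}]';  python3 -c "
from plan import *; V['round'][:2]+=[.002,.001]; pick('round')
p=P('wrist');im=env.read_camera('wrist')
cv2.polylines(im,[np.int32(projf(p,place(V['round'],outline('round'),.122))+.5)],True,(0,0,255),1)
cv2.imwrite('pics/w3.png',im)"
```

```text
clock: 15.6
tcp_pos: [0.4574, 0.1642, 0.1622]
orientation: [0.0, 0.739, 0.674, -0.0]
wrist_force: [0.3, 0.2, 0.1]
finger_gap: 0.0852
t 15.6 tcp [0.4574 0.1642 0.1622] F [0.2671 0.2081 0.1376] gap 0.0851582061511333
turn [0.0002 0.0003 0.0028] shift after turn mm [-0.2046  1.4157 93.2194]  now-axes [-0.185   1.3921 93.2197]
```

View pics/w3.png

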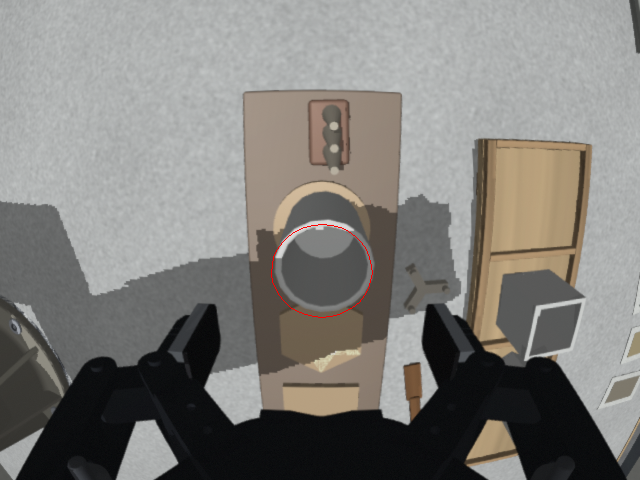

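The round rim shows centred at (323,267), about 1.5 mm further toward +y than the model's (323,270). I correct, descend and grip.

```bash
python3 -m pendant '[{"fingers":85,"delta_pos":[1.3,1.4,30],"angular":[0,0,0]},{"fingers":85,"delta_pos":[0,0,30],"angular":[0,0,0]},{"fingers":85,"delta_pos":[0,0,21],"angular":[0,0,0]},{"fingers":85,"delta_pos":[0,0,12],"angular":[0,0,0]},{"fingers":85,"delta_pos":[0,0,0],"angular":[0,0,0]},{"fingers":62,"delta_pos":[0,0,0],"angular":[0,0,0]},{"fingers":58,"delta_pos":[0,0,0],"angular":[0,0,0]},{"fingers":54,"delta_pos":[0,0,0],"angular":[0,0,0]},{"fingers":50,"delta_pos":[0,0,0],"angular":[0,0,0]},{"fingers":46,"delta_pos":[0,0,0],"angular":[0,0,0]},{"fingers":42,"delta_pos":[0,0,0],"angular":[0,0,0]}]' 40;  python3 -m pendant '[{"fingers":40,"delta_pos":[0,0,-5],"angular":[0,0,0]},{"fingers":40,"delta_pos":[0,0,-15],"angular":[0,0,0]},{"fingers":40,"delta_pos":[0,0,-25],"angular":[0,0,0]},{"fingers":40,"delta_pos":[0,0,-30],"angular":[0,0,0]},{"fingers":40,"delta_pos":[0,0,-25],"angular":[0,0,0]},{"fingers":40,"delta_pos":[0,0,-10],"angular":[0,0,0]},{"fingers":40,"delta_pos":[0,0,0],"angular":[0,0,-0.03]},{"fingers":40,"delta_pos":[0,0,0],"angular":[0,0,-0.035]},{"fingers":40,"delta_pos":[0,0,0],"angular":[0,0,0]}]';  python3 -c "
from plan import *; put('round')"
```

```text
clock: 16.75
tcp_pos: [0.4606, 0.1652, 0.0705]
orientation: [0.001, 0.739, 0.673, 0.001]
wrist_force: [-0.4, -0.7, 6.0]
finger_gap: 0.053
clock: 17.65
tcp_pos: [0.4586, 0.1648, 0.1776]
orientation: [-0.001, 0.717, 0.697, -0.001]
wrist_force: [-0.6, 0.3, -1.6]
finger_gap: 0.053
t 17.65 tcp [0.4586 0.1648 0.1776] F [-0.609   0.263  -1.6073] gap 0.05304803328970928
turn [-0.0025  0.0007  0.0034] shift after turn mm [-268.2067  184.1867  126.5995]  now-axes [-268.7533  183.5858  126.3129]
```

```bash
python3 -m pendant '[{"fingers":40,"delta_pos":[-10.7,7.4,0],"angular":[0,0,0]},{"fingers":40,"delta_pos":[-26.9,18.4,0],"angular":[0,0,0]},{"fingers":40,"delta_pos":[-34.9,23.9,0],"angular":[0,0,0]},{"fingers":40,"delta_pos":[-38.9,26.7,0],"angular":[0,0,0]},{"fingers":40,"delta_pos":[-38.9,26.6,0],"angular":[0,0,0]},{"fingers":40,"delta_pos":[-38.9,26.6,0],"angular":[0,0,0]},{"fingers":40,"delta_pos":[-34.9,23.9,0],"angular":[0,0,0]},{"fingers":40,"delta_pos":[-26.9,18.4,0],"angular":[0,0,0]},{"fingers":40,"delta_pos":[-17.5,11.9,0],"angular":[0,0,0]},{"fingers":40,"delta_pos":[0,0,0],"angular":[0,0,0]},{"fingers":40,"delta_pos":[0,0,0],"angular":[0,0,0]}]';  python3 -c "
from plan import *; put('round',.0015)"
```

```text
clock: 18.75
tcp_pos: [0.6351, -0.1096, 0.1777]
orientation: [-0.001, 0.718, 0.696, -0.001]
wrist_force: [0.2, 0.1, -2.2]
finger_gap: 0.053
t 18.75 tcp [ 0.6351 -0.1096  0.1777] F [ 0.1865  0.1146 -2.1501] gap 0.053031744101476166
turn [-0.0023 -0.0006  0.0007] shift after turn mm [  0.6263  -0.6747 125.2288]  now-axes [  0.5482  -0.3871 125.2304]
```

```bash
python3 -m pendant '[{"fingers":40,"delta_pos":[0.6,-0.5,10],"angular":[0,0,0]},{"fingers":40,"delta_pos":[0,0,22],"angular":[0,0,0]},{"fingers":40,"delta_pos":[0,0,30],"angular":[0,0,0]},{"fingers":40,"delta_pos":[0,0,28],"angular":[0,0,0]},{"fingers":40,"delta_pos":[0,0,18],"angular":[0,0,0]},{"fingers":40,"delta_pos":[0,0,9],"angular":[0,0,0]},{"fingers":40,"delta_pos":[0,0,5],"angular":[0,0,0]},{"fingers":40,"delta_pos":[0,0,1],"angular":[0,0,0]},{"fingers":40,"delta_pos":[0,0,0],"angular":[0,0,0]},{"fingers":40,"delta_pos":[0,0,0.8],"angular":[0,0,0]},{"fingers":40,"delta_pos":[0,0,0],"angular":[0,0,0]}]';  python3 -m pendant '[{"fingers":40,"delta_pos":[0,0,0.7],"angular":[0,0,0]},{"fingers":40,"delta_pos":[0,0,0],"angular":[0,0,0]}]' | grep -E 'force|pos'; python3 -m pendant '[{"fingers":40,"delta_pos":[0,0,0.6],"angular":[0,0,0]},{"fingers":40,"delta_pos":[0,0,0],"angular":[0,0,0]}]'| grep -E 'force|pos'
```

```text
clock: 19.85
tcp_pos: [0.6357, -0.1082, 0.0562]
orientation: [0.001, 0.717, 0.697, 0.0]
wrist_force: [0.0, 0.6, -1.9]
finger_gap: 0.0527
tcp_pos: [0.6353, -0.1081, 0.0549]
wrist_force: [0.2, -1.0, -2.0]
tcp_pos: [0.6351, -0.108, 0.054]
wrist_force: [0.5, 0.2, -1.7]
```

Expected contact at 0.0525.

```bash
python3 -m pendant '[{"fingers":40,"delta_pos":[0,0,0.7],"angular":[0,0,0]},{"fingers":40,"delta_pos":[0,0,0],"angular":[0,0,0]}]' | grep -E 'force|pos'; python3 -m pendant '[{"fingers":40,"delta_pos":[0,0,0.5],"angular":[0,0,0]},{"fingers":40,"delta_pos":[0,0,0],"angular":[0,0,0]}]'| grep -E 'force|pos'; python3 -m pendant '[{"fingers":40,"delta_pos":[0,0,0.5],"angular":[0,0,0]},{"fingers":40,"delta_pos":[0,0,0],"angular":[0,0,0]}]'| grep -E 'force|pos'
```

```text
tcp_pos: [0.6351, -0.108, 0.0532]
wrist_force: [-0.3, 0.7, -2.0]
tcp_pos: [0.6351, -0.108, 0.0528]
wrist_force: [0.3, 0.2, -1.1]
tcp_pos: [0.6352, -0.108, 0.0526]
wrist_force: [-0.3, 0.1, 0.5]
```

```bash
python3 -m pendant '[{"fingers":40,"delta_pos":[0,0,0.4],"angular":[0,0,0]},{"fingers":56,"delta_pos":[0,0,0],"angular":[0,0,0]},{"fingers":61,"delta_pos":[0,0,0],"angular":[0,0,0]},{"fingers":68,"delta_pos":[0,0,0],"angular":[0,0,0]},{"fingers":76,"delta_pos":[0,0,0],"angular":[0,0,0]},{"fingers":76,"delta_pos":[0,0,-8],"angular":[0,0,0]},{"fingers":80,"delta_pos":[0,0,-22],"angular":[0,0,0]},{"fingers":85,"delta_pos":[0,0,-35],"angular":[0,0,0]},{"fingers":85,"delta_pos":[0,0,-32],"angular":[0,0,0]},{"fingers":85,"delta_pos":[0,0,-15],"angular":[0,0,0]},{"fingers":85,"delta_pos":[0,0,0],"angular":[0,0,0.063]},{"fingers":85,"delta_pos":[0,0,0],"angular":[0,0,0]}]';  python3 -c "
from plan import *; V['oblong'][:2]+=[.001,0]; pick('oblong')"
```

```text
clock: 22.05
tcp_pos: [0.6358, -0.1082, 0.1656]
orientation: [0.001, 0.739, 0.674, 0.001]
wrist_force: [0.3, 0.0, -0.6]
finger_gap: 0.0849
t 22.05 tcp [ 0.6358 -0.1082  0.1656] F [ 0.3223  0.0266 -0.6261] gap 0.08488418930880369
turn [0.0023 0.0006 0.0021] shift after turn mm [ -22.8228 -202.5657  102.5637]  now-axes [ -22.3432 -202.8492  102.1079]
```

```bash
python3 -m pendant '[{"fingers":85,"delta_pos":[-4.5,-40.5,0],"angular":[0,0,0]},{"fingers":85,"delta_pos":[-4.5,-40.5,0],"angular":[0,0,0]},{"fingers":85,"delta_pos":[-4.5,-40.5,0],"angular":[0,0,0]},{"fingers":85,"delta_pos":[-4.5,-40.5,0],"angular":[0,0,0]},{"fingers":85,"delta_pos":[-4.5,-40.7,0],"angular":[0,0,0]},{"fingers":85,"delta_pos":[0,0,0],"angular":[0,0,0]},{"fingers":85,"delta_pos":[0,0,0],"angular":[0,0,0]}]';  python3 -c "
from plan import *; V['oblong'][:2]+=[.001,0]; pick('oblong')
p=P('wrist');im=env.read_camera('wrist')
cv2.polylines(im,[np.int32(projf(p,place(V['oblong'],outline('oblong'),.112))+.5)],True,(0,0,255),1)
cv2.imwrite('pics/w4.png',im)"
```

```text
clock: 22.75
tcp_pos: [0.4306, -0.1118, 0.1642]
orientation: [0.0, 0.739, 0.674, 0.0]
wrist_force: [0.4, -0.1, 0.3]
finger_gap: 0.0851
t 22.75 tcp [ 0.4306 -0.1118  0.1642] F [ 0.4247 -0.104   0.2716] gap 0.08508757765319244
turn [0.0004 0.0001 0.0025] shift after turn mm [  0.0716   1.3431 101.1711]  now-axes [  0.0825   1.2978 101.1717]
```

View pics/w4.png

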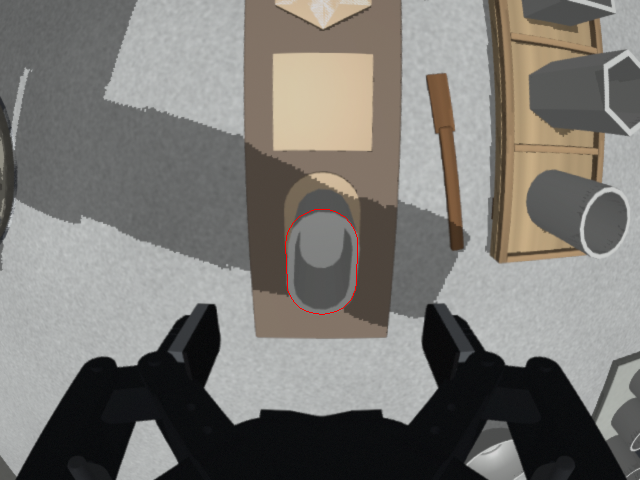

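The oblong rim at (322,262) matches the model outline, and the hex and round stand upright in their bays. I descend, grip and lift.

```bash
python3 -m pendant '[{"fingers":85,"delta_pos":[0,1,32],"angular":[0,0,0]},{"fingers":85,"delta_pos":[0,0,33],"angular":[0,0,0]},{"fingers":85,"delta_pos":[0,0,23],"angular":[0,0,0]},{"fingers":85,"delta_pos":[0,0,13],"angular":[0,0,0]},{"fingers":70,"delta_pos":[0,0,0],"angular":[0,0,0]},{"fingers":50,"delta_pos":[0,0,0],"angular":[0,0,0]},{"fingers":46,"delta_pos":[0,0,0],"angular":[0,0,0]},{"fingers":42,"delta_pos":[0,0,0],"angular":[0,0,0]},{"fingers":38,"delta_pos":[0,0,0],"angular":[0,0,0]},{"fingers":34,"delta_pos":[0,0,0],"angular":[0,0,0]},{"fingers":30,"delta_pos":[0,0,0],"angular":[0,0,0]},{"fingers":30,"delta_pos":[0,0,0],"angular":[0,0,0]}]' 40;  python3 -m pendant '[{"fingers":30,"delta_pos":[0,0,-5],"angular":[0,0,0]},{"fingers":30,"delta_pos":[0,0,-15],"angular":[0,0,0]},{"fingers":30,"delta_pos":[0,0,-25],"angular":[0,0,0]},{"fingers":30,"delta_pos":[0,0,-30],"angular":[0,0,0]},{"fingers":30,"delta_pos":[0,0,-25],"angular":[0,0,0]},{"fingers":30,"delta_pos":[0,0,-10],"angular":[0,0,0]},{"fingers":30,"delta_pos":[0,0,0],"angular":[0,0,-0.03]},{"fingers":30,"delta_pos":[0,0,0],"angular":[0,0,-0.035]},{"fingers":30,"delta_pos":[0,0,0],"angular":[0,0,0]}]';  python3 -c "
from plan import *; put('oblong')"
```

```text
clock: 24.0
tcp_pos: [0.4332, -0.1124, 0.064]
orientation: [0.001, 0.739, 0.674, 0.0]
wrist_force: [-0.5, 0.4, 6.6]
finger_gap: 0.0399
clock: 24.9
tcp_pos: [0.4313, -0.1115, 0.1715]
orientation: [-0.001, 0.716, 0.698, -0.0]
wrist_force: [0.3, -1.2, -2.5]
finger_gap: 0.0398
t 24.9 tcp [ 0.4313 -0.1115  0.1715] F [ 0.2812 -1.1643 -2.5077] gap 0.03977970082212017
turn [-0.0024 -0.001   0.0054] shift after turn mm [284.8675 202.956  126.4557]  now-axes [283.6506 204.7851 126.2422]
```

```bash
python3 -m pendant '[{"fingers":30,"delta_pos":[8.5,6.1,0],"angular":[0,0,0]},{"fingers":30,"delta_pos":[22.7,16.4,0],"angular":[0,0,0.005]},{"fingers":30,"delta_pos":[32.7,23.5,0],"angular":[0,0,0]},{"fingers":30,"delta_pos":[36.9,26.6,0],"angular":[0,0,0]},{"fingers":30,"delta_pos":[36.9,26.6,0],"angular":[0,0,0]},{"fingers":30,"delta_pos":[36.9,26.6,0],"angular":[0,0,0]},{"fingers":30,"delta_pos":[36.9,26.6,0],"angular":[0,0,0]},{"fingers":30,"delta_pos":[32.7,23.5,0],"angular":[0,0,0]},{"fingers":30,"delta_pos":[25.6,18.4,0],"angular":[0,0,0]},{"fingers":30,"delta_pos":[14.2,10.2,0],"angular":[0,0,0]},{"fingers":30,"delta_pos":[0,0,0],"angular":[0,0,0]},{"fingers":30,"delta_pos":[0,0,0],"angular":[0,0,0]}]';  python3 -c "
from plan import *; put('oblong',.001)"
```

```text
clock: 26.1
tcp_pos: [0.6447, 0.1662, 0.1714]
orientation: [-0.001, 0.718, 0.696, -0.001]
wrist_force: [0.1, 0.0, -2.6]
finger_gap: 0.0399
t 26.1 tcp [0.6447 0.1662 0.1714] F [ 0.1169  0.0156 -2.618 ] gap 0.03986034677609074
turn [-0.0025  0.0007  0.0002] shift after turn mm [  0.7247  -1.7861 125.4363]  now-axes [  0.8142  -1.4769 125.4397]
```

```bash
python3 -m pendant '[{"fingers":30,"delta_pos":[0.8,-1.6,10],"angular":[0,0,0]},{"fingers":30,"delta_pos":[0,0,22],"angular":[0,0,0]},{"fingers":30,"delta_pos":[0,0,30],"angular":[0,0,0]},{"fingers":30,"delta_pos":[0,0,28],"angular":[0,0,0]},{"fingers":30,"delta_pos":[0,0,18],"angular":[0,0,0]},{"fingers":30,"delta_pos":[0,0,9],"angular":[0,0,0]},{"fingers":30,"delta_pos":[0,0,5],"angular":[0,0,0]},{"fingers":30,"delta_pos":[0,0,1],"angular":[0,0,0]},{"fingers":30,"delta_pos":[0,0,0.8],"angular":[0,0,0]},{"fingers":30,"delta_pos":[0,0,0.7],"angular":[0,0,0]},{"fingers":30,"delta_pos":[0,0,0],"angular":[0,0,0]}]';  python3 -m pendant '[{"fingers":30,"delta_pos":[0,0,0.7],"angular":[0,0,0]},{"fingers":30,"delta_pos":[0,0,0],"angular":[0,0,0]}]' | grep -E 'force|pos'; python3 -m pendant '[{"fingers":30,"delta_pos":[0,0,0.5],"angular":[0,0,0]},{"fingers":30,"delta_pos":[0,0,0],"angular":[0,0,0]}]'| grep -E 'force|pos'
```

```text
clock: 27.2
tcp_pos: [0.6445, 0.1665, 0.0493]
orientation: [0.0, 0.718, 0.696, 0.001]
wrist_force: [-0.1, -0.5, -2.2]
finger_gap: 0.0401
tcp_pos: [0.644, 0.1665, 0.0479]
wrist_force: [0.2, 0.3, -1.4]
tcp_pos: [0.6439, 0.1664, 0.0472]
wrist_force: [0.0, -0.0, -2.2]
```

```bash
python3 -m pendant '[{"fingers":30,"delta_pos":[0,0,0.6],"angular":[0,0,0]},{"fingers":30,"delta_pos":[0,0,0],"angular":[0,0,0]}]' | grep -E 'force|pos'; python3 -m pendant '[{"fingers":30,"delta_pos":[0,0,0.5],"angular":[0,0,0]},{"fingers":30,"delta_pos":[0,0,0],"angular":[0,0,0]}]'| grep -E 'force|pos'; python3 -m pendant '[{"fingers":30,"delta_pos":[0,0,0.5],"angular":[0,0,0]},{"fingers":30,"delta_pos":[0,0,0],"angular":[0,0,0]}]'| grep -E 'force|pos'
```

```text
tcp_pos: [0.6438, 0.1664, 0.0465]
wrist_force: [0.2, -0.5, -1.5]
tcp_pos: [0.6439, 0.1664, 0.0462]
wrist_force: [0.1, -0.9, -2.2]
tcp_pos: [0.644, 0.1664, 0.0461]
wrist_force: [-1.7, -0.3, 2.0]
```

Contact. I release, rise and swing away to the right so the top camera can see.

```bash
python3 -m pendant '[{"fingers":30,"delta_pos":[0,0,0.3],"angular":[0,0,0]},{"fingers":43,"delta_pos":[0,0,0],"angular":[0,0,0]},{"fingers":48,"delta_pos":[0,0,0],"angular":[0,0,0]},{"fingers":55,"delta_pos":[0,0,0],"angular":[0,0,0]},{"fingers":64,"delta_pos":[0,0,0],"angular":[0,0,0]},{"fingers":70,"delta_pos":[0,0,-8],"angular":[0,0,0]},{"fingers":80,"delta_pos":[0,0,-22],"angular":[0,0,0]},{"fingers":85,"delta_pos":[0,0,-35],"angular":[0,0,0]},{"fingers":85,"delta_pos":[0,0,-40],"angular":[0,0,0]},{"fingers":85,"delta_pos":[0,0,-40],"angular":[0,0,0]},{"fingers":85,"delta_pos":[0,0,-30],"angular":[0,0,0]},{"fingers":85,"delta_pos":[0,0,-10],"angular":[0,0,0]}]'; python3 -m pendant '[{"fingers":85,"delta_pos":[0,-40,0],"angular":[0,0,0]},{"fingers":85,"delta_pos":[0,-40,0],"angular":[0,0,0]},{"fingers":85,"delta_pos":[0,-40,0],"angular":[0,0,0]},{"fingers":85,"delta_pos":[0,-40,0],"angular":[0,0,0]},{"fingers":85,"delta_pos":[0,-40,0],"angular":[0,0,0]},{"fingers":85,"delta_pos":[40,0,0],"angular":[0,0,0]},{"fingers":85,"delta_pos":[40,0,0],"angular":[0,0,0]},{"fingers":85,"delta_pos":[40,0,0],"angular":[0,0,0]},{"fingers":85,"delta_pos":[40,0,0],"angular":[0,0,0]},{"fingers":85,"delta_pos":[40,0,0],"angular":[0,0,0]},{"fingers":85,"delta_pos":[0,0,0],"angular":[0,0,0]},{"fingers":85,"delta_pos":[0,0,0],"angular":[0,0,0]}]'
python3 - <<'E'
from plan import *
p=P('top');im=env.read_camera('top');S=3
b=cv2.resize(im,None,fx=S,fy=S,interpolation=cv2.INTER_CUBIC)
for n in B:
    cv2.polylines(b,[np.int32((proj(p,place(B[n],outline(n),.024+H[n]))+.5)*S)],True,(0,0,255),1,cv2.LINE_AA)
cv2.imwrite('pics/end.png',cv2.resize(b[60*S:260*S,120*S:460*S],(800,470)))
E
```

```text
clock: 29.4
tcp_pos: [0.6456, 0.1667, 0.2355]
orientation: [0.002, 0.718, 0.696, 0.003]
wrist_force: [-0.3, -0.0, 0.2]
finger_gap: 0.0851
clock: 30.6
tcp_pos: [0.4496, 0.3729, 0.2291]
orientation: [-0.0, 0.718, 0.697, -0.001]
wrist_force: [0.3, -0.6, 0.7]
finger_gap: 0.0847
```

View pics/end.png

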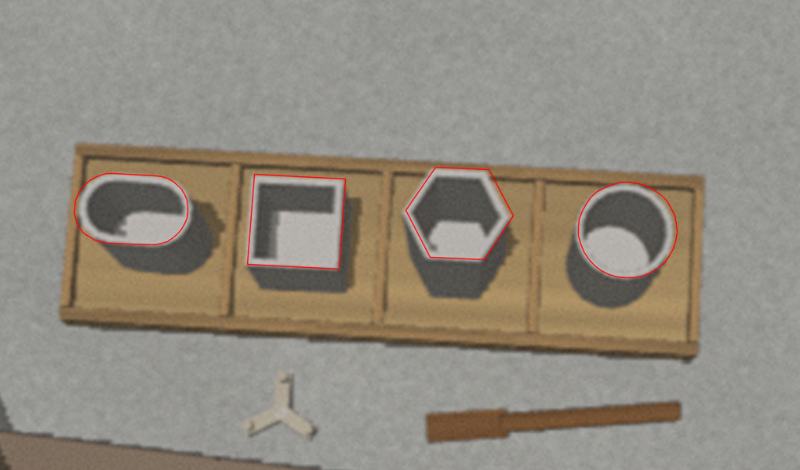

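All four rims, near (130,209), (297,221), (460,213) and (627,230), match the model outlines for vessels centred in their bays. They stand upright, left to right oblong, square, hex, round. I hand in.

```bash
python3 -c "
from h import *
print(env.hand_in(), env.get_state()['clock'])"
```

```text
the job is handed in; nothing more can be done
the job is handed in; nothing more can be done
```

I moved all four vessels to the display rack in reverse order. From the robot's left it now reads oblong, square, hex, round; the shelf read round, hex, square, oblong. I handed the job in at about 31 s on the clock, with the arm raised and clear of everything.

- **Setting down:** I lowered each vessel in sub-millimetre steps until the force changed. Contact came within about 0.2 mm of the expected height, and the highest force reading I saw was about 7 N.
- **Position:** In the last top picture, every rim lies within about 1–2 mm of its outline centred in the bay, and all four stand upright.
- **Disagreements:** The wrist and top cameras differed by 1–3 mm, mainly on the round vessel, and I corrected for that before gripping. No check failed.

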